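# Hold the specimen carrier's gate open

## Robot

A 6-joint arm with a two-finger parallel gripper is mounted at the origin on the work surface. World frame = base frame: x ahead of the robot, y to its left, z up, the work surface at z = 0. Lengths are in mm, angles in rad, forces in N, time in s.
With the tool pointing down it reaches from about 350 to 800 mm from the base axis. Payload 7.3 kg.
Tool frame: the origin (TCP) lies on the centre line of the jaws, within the pads' length; the fingertips stand r.tips_ahead ahead of it and the grasp point (between the pads) lies 6 mm ahead of it (r.tips_ahead is the distance from the TCP to the fingertips, in mm); z points along the fingers, y is the line along which they close (so a half turn about z gives the same grasp; the last joint's range is limited). The gripper opens to 85 mm and grips with 20 to 120 N. Pads are 22 mm wide; open, the fingers measure 114 mm over their backs; the gripper's body (76 mm by 85 mm) begins 54 mm behind the grasp point. The pads swing forward as they close: fully open they stand 13 mm farther back than shut.
Start: joints at [1.002, 0.342, 1.524, -0, 1.275, -0.146], TCP at [215.402, 478.794, 256.322] pointing down, gripper open.
Joint ranges: [-2.53, 2.53], [-0.77, 2.02], [0.04, 2.7], [-1, 4.14], [0.28, 2.66], [-3.11, 3.11]. Speed limits (rad/s): [2.57, 2.57, 3.14, 3.14, 3.14, 3.14].

## Interface

Orientations are given as a rotation vector (axis times angle).
In Python, from bench import r gives the robot as it stands.
- The arm moves only by the tool send_rows, never from a script. Its argument "increments" is a list of rows, each an object of numbers: "dx", "dy", "dz": the shift along the tool's x, y, z scaled (see below); "ax", "ay", "az": the turn, a rotation vector about the tool's x, y, z scaled (see below); "grip": the opening, from -1 (shut) to 1 (fully open), so that 0 is half open. In form: [{"dx": .., "dy": .., "dz": .., "ax": .., "ay": .., "az": .., "grip": ..}, ...]. A call has exactly 10 rows; each row shifts and turns the commanded pose from where the row before left it, along the tool's axes as they then stand; what a row does not reach is not made up. The controller multiplies each number of a shift by 0.03 m and each number of a turn by 0.1 rad. A row lasts 1/12 s, in which the tool goes at most 41.7 mm and 7.16 degrees, less where a joint would pass 70% of its speed; a pose out of reach is approached as far as the arm can. A call with a number of a shift or a turn outside -1 to 1 is refused whole. A call with a gripper value outside its range is refused whole. The fingers move at their own pace and stop on an object; "squeeze" is the grip in N (left out, the last holds). Time passes only in rows, so rows that do not move let the fingers close, or fill a call up. It gives the time, the measured TCP pose, the force, the opening and the grip force at its end, in the units of the state.
- r.sense(): the state, without advancing time (a new reading comes with each control period).
- r.camera(name): name is "scene" or "top"; returns (picture, depth): 400x640x3 uint8, red, green, blue; 400x640 float32, mm along the optical axis (not along the pixel's ray), 0 where there is no reading.
- r.camera_info(name): a dict with "intrinsics" (3x3 intrinsics, pixels), "camera_from_world" (4x4, takes a point from world to camera coordinates). Camera axes: x right, y up, looking along -z (the intrinsics and any distortion apply to the point x, -y, -z); pixel columns grow to the right and rows downward; lengths in mm; the calibration is good to about 2 mm. A picture is of the moment at which its call begins. camera_info takes no time and is no camera call.
- r.sign_off(): hands the job in; it is judged then, once.
The state is a dict: "time": time; "joint_pos": joint angles; "dq": joint speeds; "joint_torque": joint torques, N m; "tcp_pos": TCP position; "tool_rot": TCP orientation; "wrist_force": force on the tool from outside, world axes, zero at the start; "moment": the same for the moment, N m; "grip_width": finger opening in mm; "grasp_force": force on a finger pad.
Only numpy, scipy, OpenCV 4.12 (cv2) and the standard library are available. Lean on these libraries where they do the work, as an engineer would, in place of code of your own. Each camera call takes 0.05 s, during which the arm holds its last target. There are 200 camera calls.

## Task

Open the specimen carrier so that its tube racks can be drawn out: squeeze its small catch fully home first, then the large one, and leave both squeezed. Then take the gate by its upright post, swing it out past its half-way detent and finish while still holding it by the post, still and wide open, at about a right angle: the gate's spring would pull it back if you let go. Leave the tube block, the bottle and the tip box beside the carrier where they stand.

Things in the scene. Friction and masses are not known exactly. Their poses are not given: they have to be found in the camera images.
- carrier: Specimen carrier: fixed light grey open-topped plastic box (sizes in mm), 200 deep (x), 280 wide (y), 130 high, blue tube racks inside. Origin: middle of the front face, on the work surface; x from the gated front to the back, y along the front towards the hinge, z up. A header rail along the front (x 0 to 60, top at z = 130) carries two catches, which change places at random.
- small_grip (a point): Small catch (sizes in mm), 20 above the rail, 30 behind the front face; axes as the carrier's. Two black uprights 28 tall, 8 thick, 22 wide in x: a fixed one, outer face 11 to +y of this point, and a sliding tab, outer face 25 to -y. Squeezed along y, the tab slides 14 to +y to its stop, leaving the outer faces 11 either side of here. Its steel arm then draws a hook off the gate's lug.
- large_grip (a point): Large catch (mm), 20 above the rail, 30 behind the front face; axes as the carrier's. Like the small one, but uprights 40 tall, 10 thick, 36 wide in x: fixed outer face 17 to +y of this point, tab's outer face 31 to -y until squeezed, then 17 either side. The two grip points lie 92 to +y and 63 to -y of the carrier's middle (either way round); the gate's post stands between, 38 further front.
- small_catch (a joint): Travel of the small catch's tab in m: 0 = out, hook over the gate's lug (it may start up to 0.002); 0.014 = fully squeezed, at its stop. About 5 N slides it; it stays where it is left (no spring). The hook is clear of the gate from about 0.010.
- large_catch (a joint): Travel of the large catch's tab in m, with the same values, force and behaviour as the small one.
- gate_post (a point): On the gate's post (sizes in mm), a plain dark steel upright round bar, 16 in diameter, standing 60 above the gate's top edge (level with the rail, z = 130). The point is on the bar's axis, 40 above the rail, 120 from the hinge axis, and moves with the gate; with the gate shut it is 8 in front of the front face and 5 to +y of its middle. Its axes turn with the gate; shut, they are the carrier's.
- gate_hinge (a point): Point on the gate's upright hinge axis, at the height of the rail's top; 8 mm in front of the carrier's front face, 125 mm to +y of its middle. The detent's bracket juts out beside it to 177 mm to +y of the middle, 20 mm above the rail, no further back than the front face.
- gate (a joint): Gate angle in rad: 0 = shut, grows as it swings out, clockwise seen from above; pi/2 = straight out from the front; stop at 1.7. Clear panel in an aluminium frame, 240 mm long from the hinge, 10 thick, z 15 to 128 mm. A spring shuts it (0.5 to 1.7 N at the post). A plunger detent resists from 0.35, peaks before 0.75, is all past at 1.15 rad (6 N at most at the post). Hooked, it moves under 0.1.
- tube_block: Bystander: loose blue tube block 75 x 110 x 45 mm with a few capped tubes, 80 mm high with them, beside the carrier on its -y side. Origin: centre of its underside. Leave it alone.
- reagent: Bystander: loose amber bottle, 64 mm in diameter, 120 mm high, beside the carrier on its +y side. Origin: centre of its underside. Leave it alone.
- tip_box: Bystander: loose white box with a clear lid, 85 x 120 x 63 mm, on the right of the bench. Origin: centre of its underside. Leave it alone.

How it is judged:
By the outcome, as a careful person would: the job done as asked, in the order asked, and still so for the second after the job is handed in, while the arm keeps its last pose, push and grip.
It also fails if it takes over 51 s, if anything falls off the work surface, if the arm or the gripper's body presses on something with over 40 N, if the wrist force passes 120 N, or if a joint passes its speed limit or range.

## Working session

There is one attempt and no reset: what is moved stays moved. The work goes in short steps, Python scripts to look and compute and a tool call to move; the robot and the scene stay as the last step left them, time stands still between calls to the robot, and variables do not carry over. Pictures are saved under pics/ and viewed, at most 10 in all, crops included, and the job is handed in when it is done.

Besides the shell and the picture viewer there is one more tool, called after ">>>" as name(argument=value, ...), one argument or row to a line, values as JSON. send_rows: Moves the arm, as the interface text tells. Shifts and turns lie within -1 to 1; 1 stands for 0.03 m of shift or 0.1 rad of turn. Its arguments: {"type":"object","properties":{"increments":{"type":"array"},"squeeze":{"type":"number"}},"required":["increments"]}

```bash
mkdir -p pics; ls
python3 - <<'E'
from bench import r
import cv2,numpy as np
print(r.sense(), r.tips_ahead)
for n in("scene","top"):
    p,d=r.camera(n); cv2.imwrite(f"pics/{n}0.png",p[:,:,::-1]); np.save(f"pics/{n}0.npy",d)
    i=r.camera_info(n); print(n,np.round(i["intrinsics"],1).tolist(),np.round(i["camera_from_world"],4).tolist(),[k for k in i])
E
```

```text
pics
{'time': 0.0, 'joint_pos': array([ 1.00200544e+00,  3.42678742e-01,  1.52502009e+00, -3.81317699e-05,
        1.27539316e+00, -1.46003872e-01]), 'dq': array([ 1.02682986e-03, -7.63873738e-04, -1.10693917e-03, -7.29502718e-04,
        1.00755766e-03,  7.04782114e-05]), 'joint_torque': array([ 2.76504743e-04, -4.33681190e+01, -2.46010906e+01, -1.46242587e-04,
        8.03560310e-03, -1.74458592e-05]), 'tcp_pos': array([215.20193359, 478.46624148, 255.64768246]), 'tool_rot': array([-6.59056971e-01, -3.07118260e+00,  2.22602789e-03]), 'wrist_force': array([-0.2085901 ,  0.19757315,  0.00375882]), 'moment': array([0.03317186, 0.04963593, 0.05263116]), 'grasp_force': 0.0, 'grip_width': 85.32303380507678} 25.0
scene [[467.7, 0.0, 319.4], [0.0, 467.7, 202.1], [0.0, 0.0, 1.0]] [[0.0716, 0.9974, -0.0048, 48.0258], [-0.6006, 0.0469, 0.7981, 225.1556], [0.7963, -0.0543, 0.6024, -1629.295], [0.0, 0.0, 0.0, 1.0]] ['intrinsics', 'camera_from_world']
top [[396.6, 0.0, 314.5], [0.0, 396.6, 203.6], [0.0, 0.0, 1.0]] [[0.0107, -0.9999, 0.0133, -109.1238], [0.9808, 0.0131, 0.1947, -549.1875], [-0.1948, 0.011, 0.9808, -1247.2885], [0.0, 0.0, 0.0, 1.0]] ['intrinsics', 'camera_from_world']
```

View pics/scene0.png

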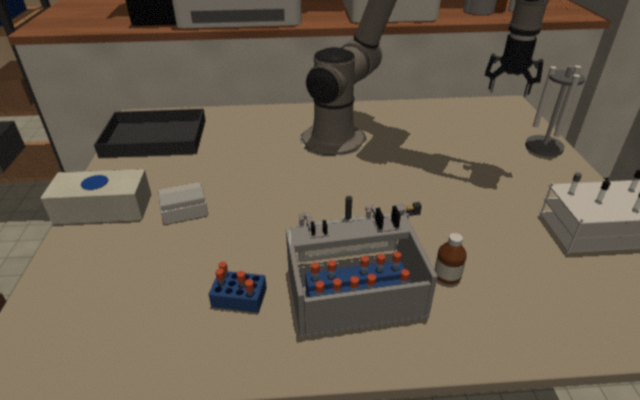

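View pics/top0.png

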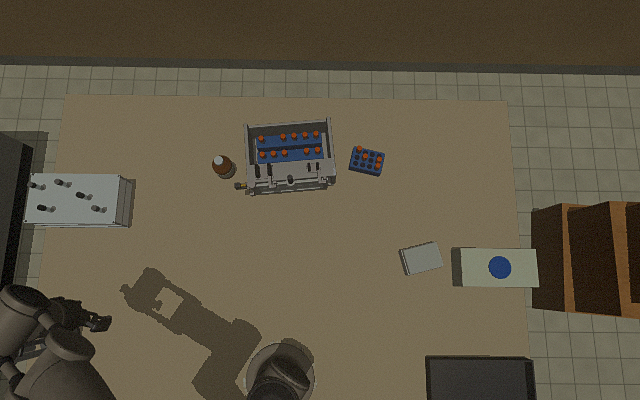

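The scene view shows the carrier around (360,265). Its small uprights are at (312,228) and (325,228), the post is at (348,208), and the large uprights are at (380,218) and (395,216). The bottle is at (450,260), the tube block at (238,290). In the top view the carrier is at (290,155), with its front facing the robot and the hinge at (240,186).

```bash
cat > h.py <<'E'
from bench import r
import cv2,numpy as np
def cloud(n,d):
    i=r.camera_info(n);K=i["intrinsics"];T=np.linalg.inv(i["camera_from_world"])
    v,u=np.mgrid[:400,:640]
    P=np.stack([(u-K[0,2])/K[0,0]*d,-(v-K[1,2])/K[1,1]*d,-d,np.ones_like(d)],-1)
    return (P@T.T)[...,:3]
def ray(n,u,v):
    i=r.camera_info(n);K=i["intrinsics"];T=np.linalg.inv(i["camera_from_world"])
    w=T[:3,:3]@np.array([(u-K[0,2])/K[0,0],-(v-K[1,2])/K[1,1],-1])
    return T[:3,3],w/np.linalg.norm(w)
def atz(n,u,v,z):
    c,w=ray(n,u,v); return c+w*(z-c[2])/w[2]
def meet(a,b):
    c1,w1=ray("top",*a);c2,w2=ray("scene",*b)
    s=np.linalg.lstsq(np.c_[w1,-w2],c2-c1,rcond=None)[0]
    p,q=c1+s[0]*w1,c2+s[1]*w2
    return (p+q)/2,np.linalg.norm(p-q)
E
python3 - <<'E'
from h import *
a=cv2.imread("pics/top0.png")[110:205,228:348];b=cv2.imread("pics/scene0.png")[185:285,280:440]
a=cv2.resize(a,None,fx=5,fy=5,interpolation=cv2.INTER_CUBIC);cv2.imwrite("pics/ta.png",a)
b=cv2.resize(b,None,fx=5,fy=5,interpolation=cv2.INTER_CUBIC);cv2.imwrite("pics/sb.png",b)
d=np.load("pics/top0.npy");P=cloud("top",d)
g=P[110:205,228:348].reshape(-1,3)
for lo,hi in((120,140),(140,185)):
    s=g[(g[:,2]>lo)&(g[:,2]<hi)]; print(len(s),s.min(0).round(),s.max(0).round())
s=g[(g[:,2]>122)&(g[:,2]<138)]
print(np.median(s[:,2]),cv2.minAreaRect(s[:,:2].astype(np.float32)))
np.set_printoptions(linewidth=250)
print(P[158:186:1,250:330:3,2].round().astype(int))
E
```

```text
2011 [ 577. -166.  120.] [827. 143. 140.]
421 [ 578. -136.  140.] [661. 146. 184.]
129.82398908768323 ((698.2416381835938, -2.9678955078125), (225.09228515625, 315.9860534667969), 6.267807960510254)
[[ 104   24   11   68   78   66   71   65   70   68   64   64   61   67   72   64   61   64   67   65   63   62   65   67  130  126  130]
 [ 106   22   12   62   70   63   62   62   66   62   63   69   67   63   65   66   63   63   64   64   67  134  131  126  132  129  128]
 [ 113   29   10   64   67   70   61   63   66   63   66   64   67   65   65   63   65  126  129  132  128  130  133  132  128  132  124]
 [ 111   29    7   65   65   65   69   62   65   66   63   65   66  131  129  132  127  128  130  132  129  126  124  132  131  132  128]
 [ 110   27    6   65   62   66   61   66   60  125  130  133  129  128  126  129  134  130  133  134  130  133  156  133  131  129  129]
 [ 116   38   13   67   66  131  171  133  128  128  126  130  133  131  130  130  133  128  127  154  128  126  155  132  130  132  129]
 [ 118  127  169  131  127  128  171  131  131  132  132  130  128  131  
[... 2263 characters left out ...]
145   14]
 [ 148  145  128  126  131  129  147  149  144  117  113  126  129  162  151  127  129  127  129  127  130  124  124  149  144  145   12]
 [ 147  145  125  123  120  120  152  148  148  132  133  127  131  150  140  129  130  128  125  126  122  114  100  146  147  147    7]
 [ 145  148  116  125  129  130  153  147  143  125  124  135  125  141  134  125  123  120  100   96   98   91   82  146  142  140   11]
 [ 146  147  130  128  125  133  144  145  151  127  123  122  127  131  132   99   90   90   85   81   78   78   72   66   68   76    7]
 [ 147  147  128  127  128  127  126  145  147  116  101  103   95  129  131   81   77   77   69   69   64   63   60   50   52   57    9]]
```

View pics/ta.png

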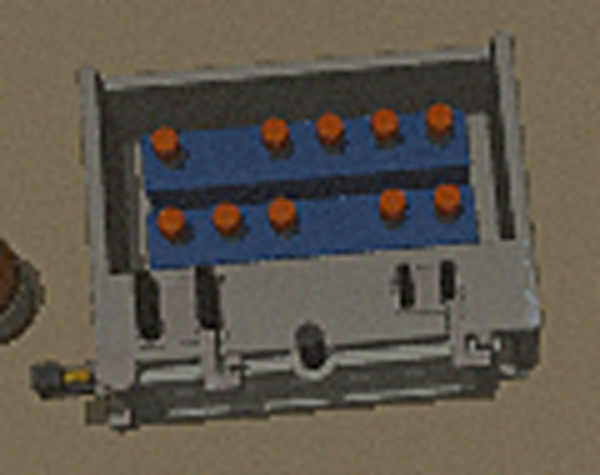

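View pics/sb.png

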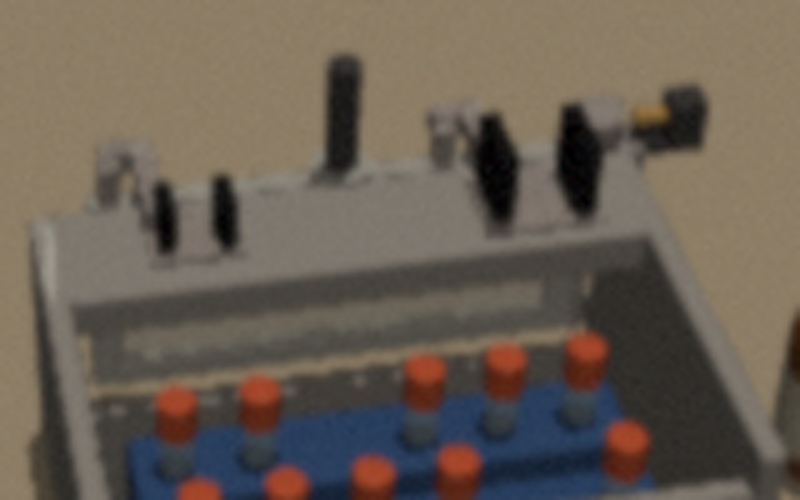

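The crops show the large catch on the hinge side. In the top image its dark uprights are near (258,171) and (270,170), with the small catch's near (309,167) and (317,166) and the post top near (290,176). In the scene image the post top is near (349,197). Next I'll measure these from both views.

Run:
```python
from h import *
np.set_printoptions(suppress=True,precision=1)
M={}
for n,(v0,v1,u0,u1) in dict(top=(158,186,250,325),scene=(190,240,300,405)).items():
    p=cv2.imread(f"pics/{n}0.png");P=cloud(n,np.load(f"pics/{n}0.npy"))
    m=(p.max(2)<45).astype(np.uint8);k=np.zeros_like(m);k[v0:v1,u0:u1]=1;m*=k
    c,l,s,ce=cv2.connectedComponentsWithStats(m,connectivity=8)
    for i in range(1,c):
        if s[i,4]<12: continue
        Q=P[l==i];ztop=np.percentile(Q[:,2],92);T=Q[Q[:,2]>ztop-7]
        print(n,s[i].tolist(),ce[i],"ztop",ztop,"med",np.median(T,0),"y",np.percentile(Q[:,1],[5,95]),"x",np.percentile(T[:,0],[5,95]))
print("post",meet((290.4,175.5),(348.7,197.5)))
# box outline at the rim, top view: back rim outer corners and rail front corners from crop
for nm,u,v in(("backL",82,70),("backR",510,38),("railFL",100,388),("railFR",538,325)):
    print(nm,atz("top",228+u/5-.4,110+v/5-.4,130))
```

```text
top [267, 163, 5, 17, 50] [269.2 169.8] ztop 171.51823688752302 med [636.   38.5 169.3] y [34.  44.4] x [620.4 650. ]
top [308, 163, 3, 8, 19] [308.7 166.8] ztop 160.07995266332074 med [645.8 -81.8 158. ] y [-86.5 -80.1] x [638.5 656.9]
top [316, 162, 3, 8, 21] [317.  165.7] ztop 160.65500261416977 med [ 649.9 -107.8  158.3] y [-111.  -104.8] x [641.9 658.7]
top [255, 164, 5, 14, 54] [256.8 170.7] ztop 172.31861546616088 med [630.2  77.  169.8] y [71.1 80.7] x [615.7 647.5]
top [288, 178, 5, 6, 21] [290.2 180.8] ztop 184.8139329252101 med [598.9 -28.7 185.1] y [-32.4 -20.7] x [598.  599.4]
scene [346, 199, 5, 20, 93] [348.  208.6] ztop 183.45498540199884 med [612.5 -27.  181.4] y [-32.  -22.9] x [610.6 614.9]
scene [392, 207, 8, 21, 125] [395.3 216.9] ztop 168.73162068597915 med [640.3  74.7 167.3] y [70.8 79.4] x [622.5 652.2]
scene [375, 209, 8, 20, 118] [378.7 218.5] ztop 168.47636616754517 med [643.6  37.4 166.9] y [32.6 41.6] x [626.1 655.7]
scene [323, 221, 4, 13, 45] [324.4 227.3] ztop 156.5892023646015 med [655.5 -83.8 155.7] y [-86.4 -80.5] x [645.5 662.9]
scene [311, 222, 4, 13, 40] [312.5 228.2] ztop 156.39507401345645 med [ 657.4 -109.9  155.4] y [-112.7 -106.6] x [647.4 663.8]
post (array([608. , -27.4, 189.6]), np.float64(2.2773228430646295))
backL [794.2 127.3 130. ]
backR [ 820.6 -147.5  130. ]
railFL [584.6 106.7 130. ]
railFR [ 629.  -165.7  130. ]
```

>>> send_rows(
  increments=[
    {"az": -0.87, "grip": 1},
    {"az": -0.87, "grip": 1},
    {"az": -0.87, "grip": 1},
    {"az": -0.87, "grip": 1},
    {"az": -0.87, "grip": 1},
    {"az": -0.87, "grip": 1},
    {"dx": -0.6, "dy": -0.96, "grip": 1},
    {"dx": -0.6, "dy": -0.96, "grip": 1},
    {"dx": -0.6, "dy": -0.96, "grip": 1},
    {"dx": -0.6, "dy": -0.96, "grip": 1},
  ],
  squeeze=40,
)

```text
schema error: expected keys dx, dy, dz, ax, ay, az, grip
```

>>> send_rows(
  increments=[
    {"dx": -0.6, "dy": -0.96, "grip": 1},
    {"dx": -0.6, "dy": -0.96, "grip": 1},
    {"dx": -0.6, "dy": -0.96, "grip": 1},
    {"dx": -0.6, "dy": -0.96, "grip": 1},
    {"dx": -0.6, "dy": -0.96, "grip": 1},
    {"dx": -0.6, "dy": -0.96, "grip": 1},
    {"dx": -0.6, "dy": -0.96, "grip": 1},
    {"dx": -0.6, "dy": -0.96, "grip": 1},
    {"dx": -0.6, "dy": -0.96, "grip": 1},
    {"dx": -0.6, "dy": -0.96, "grip": 1},
  ],
)

```text
schema error: expected keys dx, dy, dz, ax, ay, az, grip
```

```bash
cat >> h.py <<'E'
from scipy.spatial.transform import Rotation as Ro
YAW=0.098;O=np.array([615.3,-30.2]);X=np.array([np.cos(YAW),np.sin(YAW)]);Y=np.array([-X[1],X[0]])
def car(x,y,z): return np.r_[O+x*X+y*Y,z]
def todo(target,ang):
    "units left to send, in tool axes, to bring the TCP to target, pointing down, tool y at world angle ang"
    s=r.sense();R=Ro.from_rotvec(s["tool_rot"])
    y=np.array([np.cos(ang),np.sin(ang),0]);z=np.array([0,0,-1.]);G=Ro.from_matrix(np.c_[np.cross(y,z),y,z])
    d=np.asarray(target)-s["tcp_pos"]
    print("t",s["time"],"tcp",s["tcp_pos"].round(1),"F",s["wrist_force"].round(1),"w",round(s["grip_width"],1),"g",round(s["grasp_force"],1))
    print("shift now-frame",(R.inv().apply(d)/30).round(2),"goal-frame",(G.inv().apply(d)/30).round(2),"turn",((R.inv()*G).as_rotvec()/0.1).round(2))
SM=car(30,-63,240);LG=car(30,92,240)
E
python3 -c "
from h import *
todo(SM,np.pi/2+YAW)"
```

```text
t 0.1 tcp [215.2 478.5 255.7] F [ 0.4 -0.2 -0.7] w 85.4 g 0.0
shift now-frame [-21.03 -11.32   0.53] goal-frame [-12.61 -20.28   0.52] turn [-0.01 -0.01 -5.21]
```

All seven keys are needed in each row.

>>> send_rows(
  increments=[
    {"dx": 0, "dy": 0, "dz": 0, "ax": 0, "ay": 0, "az": -0.87, "grip": 1},
    {"dx": 0, "dy": 0, "dz": 0, "ax": 0, "ay": 0, "az": -0.87, "grip": 1},
    {"dx": 0, "dy": 0, "dz": 0, "ax": 0, "ay": 0, "az": -0.87, "grip": 1},
    {"dx": 0, "dy": 0, "dz": 0, "ax": 0, "ay": 0, "az": -0.87, "grip": 1},
    {"dx": 0, "dy": 0, "dz": 0, "ax": 0, "ay": 0, "az": -0.87, "grip": 1},
    {"dx": 0, "dy": 0, "dz": 0, "ax": 0, "ay": 0, "az": -0.87, "grip": 1},
    {"dx": -0.6, "dy": -0.96, "dz": 0, "ax": 0, "ay": 0, "az": 0, "grip": 1},
    {"dx": -0.6, "dy": -0.96, "dz": 0, "ax": 0, "ay": 0, "az": 0, "grip": 1},
    {"dx": -0.6, "dy": -0.96, "dz": 0, "ax": 0, "ay": 0, "az": 0, "grip": 1},
    {"dx": -0.6, "dy": -0.96, "dz": 0, "ax": 0, "ay": 0, "az": 0, "grip": 1},
  ],
  squeeze=40,
)

```text
time: 0.93
tcp_pos: [298.8, 370.0, 255.9]
tool_rot: [0.157, -3.137, 0.001]
wrist_force: [0.8, 0.1, -0.3]
grip_width: 85.2
grasp_force: 0.0
```

>>> send_rows(
  increments=[
    {"dx": -0.6, "dy": -0.96, "dz": 0, "ax": 0, "ay": 0, "az": 0, "grip": 1},
    {"dx": -0.6, "dy": -0.96, "dz": 0, "ax": 0, "ay": 0, "az": 0, "grip": 1},
    {"dx": -0.6, "dy": -0.96, "dz": 0, "ax": 0, "ay": 0, "az": 0, "grip": 1},
    {"dx": -0.6, "dy": -0.96, "dz": 0, "ax": 0, "ay": 0, "az": 0, "grip": 1},
    {"dx": -0.6, "dy": -0.96, "dz": 0, "ax": 0, "ay": 0, "az": 0, "grip": 1},
    {"dx": -0.6, "dy": -0.96, "dz": 0, "ax": 0, "ay": 0, "az": 0, "grip": 1},
    {"dx": -0.6, "dy": -0.96, "dz": 0, "ax": 0, "ay": 0, "az": 0, "grip": 1},
    {"dx": -0.6, "dy": -0.96, "dz": 0, "ax": 0, "ay": 0, "az": 0, "grip": 1},
    {"dx": -0.6, "dy": -0.96, "dz": 0, "ax": 0, "ay": 0, "az": 0, "grip": 1},
    {"dx": -0.6, "dy": -0.96, "dz": 0, "ax": 0, "ay": 0, "az": 0, "grip": 1},
  ],
)

```text
time: 1.77
tcp_pos: [506.7, 101.0, 256.0]
tool_rot: [0.155, -3.137, -0.0]
wrist_force: [-0.3, 0.8, -0.3]
grip_width: 85.4
grasp_force: 0.0
```

```bash
python3 -c "
from h import *
todo(SM,np.pi/2+YAW)"
```

```text
t 1.7667 tcp [506.7 101.  256. ] F [-0.3  0.8 -0.3] w 85.4 g 0.0
shift now-frame [-4.17 -6.81  0.53] goal-frame [-4.18 -6.81  0.53] turn [ 0.   -0.01  0.01]
```

>>> send_rows(
  increments=[
    {"dx": -0.6, "dy": -0.97, "dz": 0, "ax": 0, "ay": 0, "az": 0, "grip": 1},
    {"dx": -0.6, "dy": -0.97, "dz": 0, "ax": 0, "ay": 0, "az": 0, "grip": 1},
    {"dx": -0.6, "dy": -0.97, "dz": 0, "ax": 0, "ay": 0, "az": 0, "grip": 1},
    {"dx": -0.6, "dy": -0.97, "dz": 0, "ax": 0, "ay": 0, "az": 0, "grip": 1},
    {"dx": -0.6, "dy": -0.97, "dz": 0, "ax": 0, "ay": 0, "az": 0, "grip": 1},
    {"dx": -0.6, "dy": -0.97, "dz": 0, "ax": 0, "ay": 0, "az": 0, "grip": 1},
    {"dx": -0.58, "dy": -0.97, "dz": 0, "ax": 0, "ay": 0, "az": 0, "grip": 1},
    {"dx": 0, "dy": 0, "dz": 0.3, "ax": 0, "ay": 0, "az": 0, "grip": 1},
    {"dx": 0, "dy": 0, "dz": 0.3, "ax": 0, "ay": 0, "az": 0, "grip": 1},
    {"dx": 0, "dy": 0, "dz": 0, "ax": 0, "ay": 0, "az": 0, "grip": 1},
  ],
)

```text
time: 2.6
tcp_pos: [649.6, -87.1, 235.0]
tool_rot: [0.155, -3.132, -0.003]
wrist_force: [-0.0, 0.0, -0.4]
grip_width: 85.2
grasp_force: 0.0
```

Run:
```python
from h import *
todo(SM,np.pi/2+YAW)
c=[]
for n,(a,b,e,f) in dict(top=(110,210,250,350),scene=(140,240,270,370)).items():
    p,d=r.camera(n); c.append(cv2.resize(p[a:b,e:f,::-1],(400,400),interpolation=cv2.INTER_CUBIC))
cv2.imwrite("pics/over1.png",np.hstack(c))
```

```text
t 2.6 tcp [649.6 -87.1 235. ] F [-0.   0.  -0.4] w 85.2 g 0.0
shift now-frame [-0.05 -0.1  -0.17] goal-frame [-0.05 -0.1  -0.17] turn [ 0.02 -0.05  0.01]
```

View pics/over1.png

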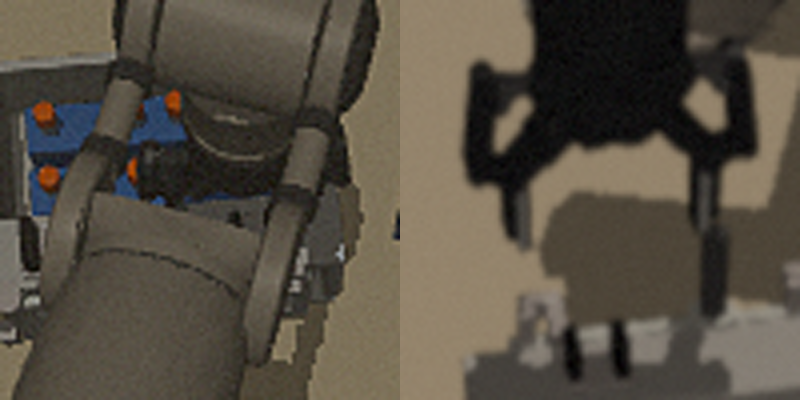

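The scene crop shows the fingers straddling the small catch. Their midpoint is at crop x≈611, against about 609 for the grip point. Going down.

>>> send_rows(
  increments=[
    {"dx": -0.05, "dy": -0.1, "dz": 0.3, "ax": 0, "ay": 0, "az": 0, "grip": 1},
    {"dx": 0, "dy": 0, "dz": 0.4, "ax": 0, "ay": 0, "az": 0, "grip": 1},
    {"dx": 0, "dy": 0, "dz": 0.4, "ax": 0, "ay": 0, "az": 0, "grip": 1},
    {"dx": 0, "dy": 0, "dz": 0.4, "ax": 0, "ay": 0, "az": 0, "grip": 1},
    {"dx": 0, "dy": 0, "dz": 0.4, "ax": 0, "ay": 0, "az": 0, "grip": 1},
    {"dx": 0, "dy": 0, "dz": 0.3, "ax": 0, "ay": 0, "az": 0, "grip": 1},
    {"dx": 0, "dy": 0, "dz": 0.2, "ax": 0, "ay": 0, "az": 0, "grip": 1},
    {"dx": 0, "dy": 0, "dz": 0.1, "ax": 0, "ay": 0, "az": 0, "grip": 0.3},
    {"dx": 0, "dy": 0, "dz": 0, "ax": 0, "ay": 0, "az": 0, "grip": 0.1},
    {"dx": 0, "dy": 0, "dz": 0, "ax": 0, "ay": 0, "az": 0, "grip": 0.1},
  ],
)

```text
time: 3.53
tcp_pos: [653.1, -90.5, 163.8]
tool_rot: [-0.156, 3.137, -0.0]
wrist_force: [-0.0, -0.3, 0.6]
grip_width: 51.5
grasp_force: 0.0
```

```bash
python3 -c "
from h import *
SM[2]=160
todo(SM,np.pi/2+YAW)"
```

```text
t 3.5333 tcp [653.1 -90.5 163.8] F [-0.  -0.3  0.6] w 51.5 g 0.0
shift now-frame [0.06 0.02 0.13] goal-frame [0.06 0.02 0.13] turn [-0.    0.01  0.01]
```

>>> send_rows(
  increments=[
    {"dx": 0.05, "dy": 0, "dz": 0.1, "ax": 0, "ay": 0, "az": 0, "grip": -0.2},
    {"dx": 0, "dy": 0, "dz": 0, "ax": 0, "ay": 0, "az": 0, "grip": -0.4},
    {"dx": 0, "dy": 0, "dz": 0, "ax": 0, "ay": 0, "az": 0, "grip": -0.6},
    {"dx": 0, "dy": 0, "dz": 0, "ax": 0, "ay": 0, "az": 0, "grip": -0.7},
    {"dx": 0, "dy": 0, "dz": 0, "ax": 0, "ay": 0, "az": 0, "grip": -0.7},
    {"dx": 0, "dy": 0, "dz": 0, "ax": 0, "ay": 0, "az": 0, "grip": -0.7},
    {"dx": 0, "dy": 0, "dz": 0, "ax": 0, "ay": 0, "az": 0, "grip": -0.7},
    {"dx": 0, "dy": 0, "dz": 0, "ax": 0, "ay": 0, "az": 0, "grip": -0.7},
    {"dx": 0, "dy": 0, "dz": 0, "ax": 0, "ay": 0, "az": 0, "grip": -0.7},
    {"dx": 0, "dy": 0, "dz": 0, "ax": 0, "ay": 0, "az": 0, "grip": -0.7},
  ],
  squeeze=40,
)

```text
time: 4.37
tcp_pos: [652.4, -89.8, 162.4]
tool_rot: [-0.158, 3.134, 0.0]
wrist_force: [-0.3, 4.0, 6.5]
grip_width: 24.0
grasp_force: 38.9
```

```bash
python3 -c "
from h import *
SM[2]=160
todo(SM,np.pi/2+YAW)"
```

```text
t 4.3667 tcp [652.4 -89.8 162.4] F [-0.3  4.   6.5] w 24.0 g 38.9
shift now-frame [ 0.04 -0.    0.08] goal-frame [ 0.03 -0.    0.08] turn [-0.    0.04  0.03]
```

>>> send_rows(
  increments=[
    {"dx": 0, "dy": 0, "dz": 0, "ax": 0, "ay": 0, "az": 0, "grip": -1},
    {"dx": 0, "dy": 0, "dz": 0, "ax": 0, "ay": 0, "az": 0, "grip": -1},
    {"dx": 0, "dy": 0, "dz": 0, "ax": 0, "ay": 0, "az": 0, "grip": -1},
    {"dx": 0, "dy": 0, "dz": 0, "ax": 0, "ay": 0, "az": 0, "grip": -1},
    {"dx": 0, "dy": 0, "dz": 0, "ax": 0, "ay": 0, "az": 0, "grip": -1},
    {"dx": 0, "dy": 0, "dz": 0, "ax": 0, "ay": 0, "az": 0, "grip": -1},
    {"dx": 0, "dy": 0, "dz": 0, "ax": 0, "ay": 0, "az": 0, "grip": -1},
    {"dx": 0, "dy": 0, "dz": 0, "ax": 0, "ay": 0, "az": 0, "grip": -1},
    {"dx": 0, "dy": 0, "dz": 0, "ax": 0, "ay": 0, "az": 0, "grip": -1},
    {"dx": 0, "dy": 0, "dz": 0, "ax": 0, "ay": 0, "az": 0, "grip": -1},
  ],
  squeeze=80,
)

```text
time: 5.2
tcp_pos: [652.4, -89.1, 162.6]
tool_rot: [-0.16, 3.133, 0.001]
wrist_force: [-0.4, 6.7, 8.0]
grip_width: 21.0
grasp_force: 78.2
```

>>> send_rows(
  increments=[
    {"dx": 0, "dy": 0, "dz": 0, "ax": 0, "ay": 0, "az": 0, "grip": -1},
    {"dx": 0, "dy": 0, "dz": 0, "ax": 0, "ay": 0, "az": 0, "grip": -1},
    {"dx": 0, "dy": 0, "dz": 0, "ax": 0, "ay": 0, "az": 0, "grip": -1},
    {"dx": 0, "dy": 0, "dz": 0, "ax": 0, "ay": 0, "az": 0, "grip": -1},
    {"dx": 0, "dy": 0, "dz": 0, "ax": 0, "ay": 0, "az": 0, "grip": -1},
    {"dx": 0, "dy": 0, "dz": 0, "ax": 0, "ay": 0, "az": 0, "grip": -1},
    {"dx": 0, "dy": 0, "dz": 0, "ax": 0, "ay": 0, "az": 0, "grip": -1},
    {"dx": 0, "dy": 0, "dz": 0, "ax": 0, "ay": 0, "az": 0, "grip": -1},
    {"dx": 0, "dy": 0, "dz": 0, "ax": 0, "ay": 0, "az": 0, "grip": -1},
    {"dx": 0, "dy": 0, "dz": 0, "ax": 0, "ay": 0, "az": 0, "grip": -1},
  ],
  squeeze=110,
)

```text
time: 6.03
tcp_pos: [652.3, -88.6, 162.8]
tool_rot: [-0.162, 3.133, 0.001]
wrist_force: [-1.5, 9.4, 8.6]
grip_width: 19.8
grasp_force: 107.9
```

>>> send_rows(
  increments=[
    {"dx": 0, "dy": 0, "dz": 0, "ax": 0, "ay": 0, "az": 0, "grip": 0.6},
    {"dx": 0, "dy": 0, "dz": 0, "ax": 0, "ay": 0, "az": 0, "grip": 0.6},
    {"dx": 0, "dy": 0, "dz": 0, "ax": 0, "ay": 0, "az": 0, "grip": 0.6},
    {"dx": 0, "dy": 0, "dz": 0, "ax": 0, "ay": 0, "az": 0, "grip": 1},
    {"dx": 0, "dy": 0, "dz": -0.6, "ax": 0, "ay": 0, "az": 0, "grip": 1},
    {"dx": 0, "dy": 0, "dz": -0.8, "ax": 0, "ay": 0, "az": 0, "grip": 1},
    {"dx": 0, "dy": 0, "dz": -0.8, "ax": 0, "ay": 0, "az": 0, "grip": 1},
    {"dx": 0, "dy": 0.6, "dz": 0, "ax": 0, "ay": 0, "az": 0, "grip": 1},
    {"dx": 0, "dy": 0.9, "dz": 0, "ax": 0, "ay": 0, "az": 0, "grip": 1},
    {"dx": 0, "dy": 0.9, "dz": 0, "ax": 0, "ay": 0, "az": 0, "grip": 1},
  ],
  squeeze=80,
)

```text
time: 6.87
tcp_pos: [644.2, -19.4, 226.6]
tool_rot: [-0.151, 3.137, 0.0]
wrist_force: [0.4, 0.8, -0.5]
grip_width: 85.3
grasp_force: 0.0
```

Run:
```python
from h import *
LG[2]=230
todo(LG,np.pi/2+YAW)
p,d=r.camera("scene"); q=p[205:240,295:340,::-1]
o=cv2.imread("pics/scene0.png")[205:240,295:340]
cv2.imwrite("pics/small1.png",np.hstack([cv2.resize(t,None,fx=8.8,fy=8.8,interpolation=cv2.INTER_CUBIC) for t in(o,q)]))
for t in(o,q):
    g=255-t.max(2).astype(float)[15:28]; print(np.clip(g-190,0,None).sum(0).round().astype(int)[10:36])
```

```text
t 6.8667 tcp [644.2 -19.4 226.6] F [ 0.4  0.8 -0.5] w 85.3 g 0.0
shift now-frame [-0.    2.8  -0.11] goal-frame [-0.01  2.8  -0.11] turn [ 0.    0.01 -0.01]
[  0   0   0   0   0   9 240 509 464 237   0   0   0   0   0   0   0   0
 379 589 530 290   0   0   0   0]
[  0   0   0   0   0   0   0   0   0   0   0 116 476 580 520 319 132 209
 484 681 608 362 131  11   0   0]
```

View pics/small1.png

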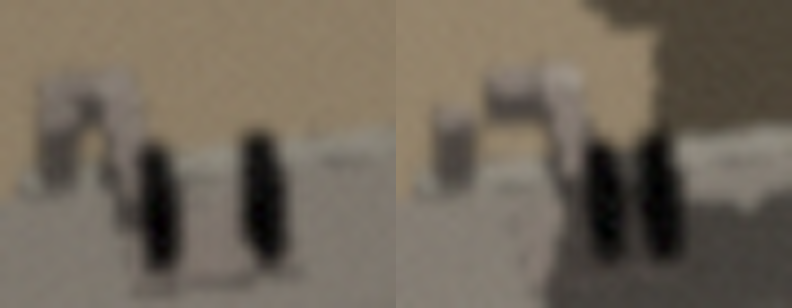

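The crop shows the small tab pushed up against the fixed upright. Their spacing fell from about 12 px to 6 px, which is about 14 mm, and the hook is off the lug. On to the large catch.

>>> send_rows(
  increments=[
    {"dx": 0, "dy": 0.9, "dz": 0, "ax": 0, "ay": 0, "az": 0, "grip": 1},
    {"dx": 0, "dy": 0.9, "dz": 0, "ax": 0, "ay": 0, "az": 0, "grip": 1},
    {"dx": 0, "dy": 0.8, "dz": 0, "ax": 0, "ay": 0, "az": 0, "grip": 1},
    {"dx": 0, "dy": 0.2, "dz": 0, "ax": 0, "ay": 0, "az": 0, "grip": 1},
    {"dx": 0, "dy": 0, "dz": 0.5, "ax": 0, "ay": 0, "az": 0, "grip": 1},
    {"dx": 0, "dy": 0, "dz": 0.5, "ax": 0, "ay": 0, "az": 0, "grip": 1},
    {"dx": 0, "dy": 0, "dz": 0.5, "ax": 0, "ay": 0, "az": 0, "grip": 1},
    {"dx": 0, "dy": 0, "dz": 0.4, "ax": 0, "ay": 0, "az": 0, "grip": 1},
    {"dx": 0, "dy": 0, "dz": 0.2, "ax": 0, "ay": 0, "az": 0, "grip": 1},
    {"dx": 0, "dy": 0, "dz": 0, "ax": 0, "ay": 0, "az": 0, "grip": 0.6},
  ],
)

```text
time: 7.75
tcp_pos: [635.3, 63.8, 161.6]
tool_rot: [0.154, -3.135, -0.0]
wrist_force: [-0.4, 1.1, -1.0]
grip_width: 75.6
grasp_force: 0.0
```

```bash
python3 -c "
from h import *
LG[2]=162
todo(LG,np.pi/2+YAW)"
```

```text
t 7.75 tcp [635.3  63.8 161.6] F [-0.4  1.1 -1. ] w 75.6 g 0.0
shift now-frame [-0.03  0.01 -0.01] goal-frame [-0.03  0.01 -0.01] turn [ 0.   -0.03  0.  ]
```

>>> send_rows(
  increments=[
    {"dx": 0, "dy": 0, "dz": 0, "ax": 0, "ay": 0, "az": 0, "grip": 0.2},
    {"dx": 0, "dy": 0, "dz": 0, "ax": 0, "ay": 0, "az": 0, "grip": 0},
    {"dx": 0, "dy": 0, "dz": 0, "ax": 0, "ay": 0, "az": 0, "grip": -0.2},
    {"dx": 0, "dy": 0, "dz": 0, "ax": 0, "ay": 0, "az": 0, "grip": -0.5},
    {"dx": 0, "dy": 0, "dz": 0, "ax": 0, "ay": 0, "az": 0, "grip": -1},
    {"dx": 0, "dy": 0, "dz": 0, "ax": 0, "ay": 0, "az": 0, "grip": -1},
    {"dx": 0, "dy": 0, "dz": 0, "ax": 0, "ay": 0, "az": 0, "grip": -1},
    {"dx": 0, "dy": 0, "dz": 0, "ax": 0, "ay": 0, "az": 0, "grip": -1},
    {"dx": 0, "dy": 0, "dz": 0, "ax": 0, "ay": 0, "az": 0, "grip": -1},
    {"dx": 0, "dy": 0, "dz": 0, "ax": 0, "ay": 0, "az": 0, "grip": -1},
  ],
  squeeze=60,
)

```text
time: 8.58
tcp_pos: [636.8, 66.3, 166.2]
tool_rot: [-0.161, 3.133, 0.001]
wrist_force: [-0.7, 7.3, 8.1]
grip_width: 31.8
grasp_force: 62.2
```

>>> send_rows(
  increments=[
    {"dx": 0, "dy": 0, "dz": 0, "ax": 0, "ay": 0, "az": 0, "grip": -1},
    {"dx": 0, "dy": 0, "dz": 0, "ax": 0, "ay": 0, "az": 0, "grip": -1},
    {"dx": 0, "dy": 0, "dz": 0, "ax": 0, "ay": 0, "az": 0, "grip": -1},
    {"dx": 0, "dy": 0, "dz": 0, "ax": 0, "ay": 0, "az": 0, "grip": -1},
    {"dx": 0, "dy": 0, "dz": 0, "ax": 0, "ay": 0, "az": 0, "grip": -1},
    {"dx": 0, "dy": 0, "dz": 0, "ax": 0, "ay": 0, "az": 0, "grip": -1},
    {"dx": 0, "dy": 0, "dz": 0, "ax": 0, "ay": 0, "az": 0, "grip": -1},
    {"dx": 0, "dy": 0, "dz": 0, "ax": 0, "ay": 0, "az": 0, "grip": -1},
    {"dx": 0, "dy": 0, "dz": 0, "ax": 0, "ay": 0, "az": 0, "grip": -1},
    {"dx": 0, "dy": 0, "dz": 0, "ax": 0, "ay": 0, "az": 0, "grip": -1},
  ],
  squeeze=110,
)

```text
time: 9.42
tcp_pos: [636.9, 66.7, 166.5]
tool_rot: [-0.164, 3.132, 0.001]
wrist_force: [-2.0, 10.8, 9.5]
grip_width: 30.0
grasp_force: 109.8
```

>>> send_rows(
  increments=[
    {"dx": 0, "dy": 0, "dz": 0, "ax": 0, "ay": 0, "az": 0, "grip": 0.6},
    {"dx": 0, "dy": 0, "dz": 0, "ax": 0, "ay": 0, "az": 0, "grip": 0.6},
    {"dx": 0, "dy": 0, "dz": 0, "ax": 0, "ay": 0, "az": 0, "grip": 0.8},
    {"dx": 0, "dy": 0, "dz": -0.7, "ax": 0, "ay": 0, "az": 0, "grip": 0.8},
    {"dx": 0, "dy": 0, "dz": -0.9, "ax": 0, "ay": 0, "az": 0, "grip": 0.8},
    {"dx": 0, "dy": 0, "dz": -0.8, "ax": 0, "ay": 0, "az": 0, "grip": 0.8},
    {"dx": 0.3, "dy": -0.7, "dz": 0, "ax": 0, "ay": 0, "az": 0, "grip": 0.8},
    {"dx": 0.3, "dy": -0.7, "dz": 0, "ax": 0, "ay": 0, "az": 0, "grip": 0.8},
    {"dx": 0.3, "dy": -0.7, "dz": 0, "ax": 0, "ay": 0, "az": 0, "grip": 0.8},
    {"dx": 0.3, "dy": -0.7, "dz": 0, "ax": 0, "ay": 0, "az": 0, "grip": 0.8},
  ],
  squeeze=60,
)

```text
time: 10.25
tcp_pos: [608.0, -23.8, 235.4]
tool_rot: [-0.155, 3.138, 0.001]
wrist_force: [0.1, -0.0, 0.4]
grip_width: 76.9
grasp_force: 0.0
```

>>> send_rows(
  increments=[
    {"dx": 0, "dy": 0, "dz": 0, "ax": 0, "ay": 0, "az": 1, "grip": 0.5},
    {"dx": 0, "dy": 0, "dz": 0, "ax": 0, "ay": 0, "az": 1, "grip": 0.5},
    {"dx": 0, "dy": 0, "dz": 0, "ax": 0, "ay": 0, "az": 1, "grip": 0.5},
    {"dx": 0, "dy": 0, "dz": 0, "ax": 0, "ay": 0, "az": 1, "grip": 0.5},
    {"dx": 0, "dy": 0, "dz": 0, "ax": 0, "ay": 0, "az": 1, "grip": 0.5},
    {"dx": 0, "dy": 0, "dz": 0, "ax": 0, "ay": 0, "az": 1, "grip": 0.5},
    {"dx": 0, "dy": 0, "dz": 0, "ax": 0, "ay": 0, "az": 1, "grip": 0.5},
    {"dx": 0, "dy": 0, "dz": 0, "ax": 0, "ay": 0, "az": 1, "grip": 0.5},
    {"dx": 0, "dy": 0, "dz": 0, "ax": 0, "ay": 0, "az": 1, "grip": 0.5},
    {"dx": 0, "dy": 0, "dz": 0, "ax": 0, "ay": 0, "az": 1, "grip": 0.5},
  ],
)

```text
time: 11.08
tcp_pos: [608.4, -23.1, 235.2]
tool_rot: [-1.376, -2.824, -0.001]
wrist_force: [-0.7, 0.4, -0.3]
grip_width: 63.8
grasp_force: 0.0
```

```bash
cat >> h.py <<'E'
H=np.r_[O-8*X+125*Y,0]
def post(th,z=174):
    a=YAW-np.pi/2-th
    return H+np.array([120*np.cos(a),120*np.sin(a),z])
E
python3 - <<'E'
from h import *
todo(post(0,226),YAW); print(post(0))
p,d=r.camera("scene"); q=p[195:245,295:415,::-1]
o=cv2.imread("pics/scene0.png")[195:245,295:415]
cv2.imwrite("pics/both2.png",np.vstack([cv2.resize(t,None,fx=6,fy=6,interpolation=cv2.INTER_CUBIC) for t in(o,q)]))
E
```

```text
t 11.0833 tcp [608.4 -23.1 235.2] F [-0.7  0.4 -0.3] w 63.8 g 0.0
shift now-frame [-0.05 -0.1   0.31] goal-frame [-0.09 -0.06  0.31] turn [ 0.   -0.    5.66]
[606.84916921 -26.00673647 174.        ]
```

View pics/both2.png

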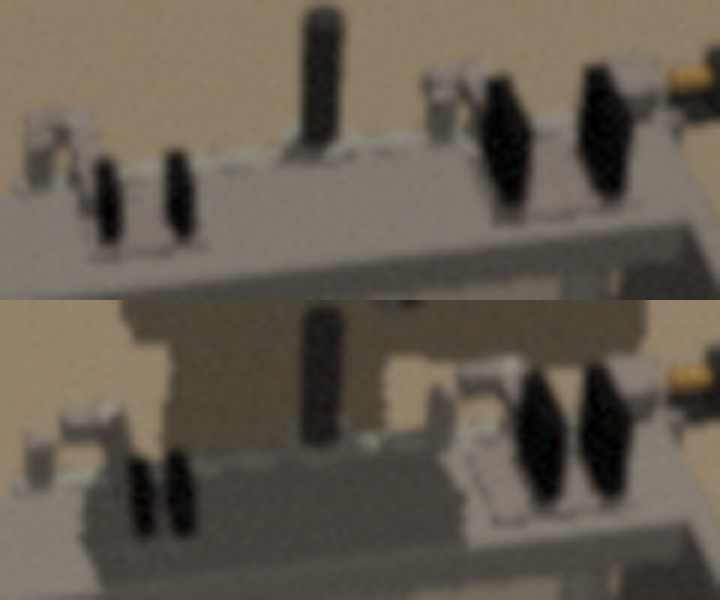

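The lower crop shows both tabs fully in and both hooks off their lugs. The large pair's spacing is about 10.8 px, roughly 24.6 mm against 24 expected. Next I'll take the post.

>>> send_rows(
  increments=[
    {"dx": 0, "dy": 0, "dz": 0, "ax": 0, "ay": 0, "az": 0.95, "grip": 0.3},
    {"dx": 0, "dy": 0, "dz": 0, "ax": 0, "ay": 0, "az": 0.95, "grip": 0.3},
    {"dx": 0, "dy": 0, "dz": 0, "ax": 0, "ay": 0, "az": 0.95, "grip": 0.3},
    {"dx": 0, "dy": 0, "dz": 0, "ax": 0, "ay": 0, "az": 0.95, "grip": 0.3},
    {"dx": 0, "dy": 0, "dz": 0, "ax": 0, "ay": 0, "az": 0.95, "grip": 0.3},
    {"dx": 0, "dy": 0, "dz": 0, "ax": 0, "ay": 0, "az": 0.9, "grip": 0.3},
    {"dx": 0.1, "dy": 0, "dz": 0.3, "ax": 0, "ay": 0, "az": 0, "grip": 0.3},
    {"dx": 0, "dy": 0, "dz": 0.3, "ax": 0, "ay": 0, "az": 0, "grip": 0.3},
    {"dx": 0, "dy": 0, "dz": 0, "ax": 0, "ay": 0, "az": 0, "grip": 0.3},
    {"dx": 0, "dy": 0, "dz": 0, "ax": 0, "ay": 0, "az": 0, "grip": 0.3},
  ],
)

```text
time: 11.97
tcp_pos: [607.5, -19.6, 216.1]
tool_rot: [-2.098, -2.336, 0.002]
wrist_force: [-0.3, -0.5, -0.2]
grip_width: 55.3
grasp_force: 0.0
```

Run:
```python
from h import *
todo(post(0,174),YAW)
```

```text
t 11.9667 tcp [607.5 -19.6 216.1] F [-0.3 -0.5 -0.2] w 55.3 g 0.0
shift now-frame [-0.21 -0.04  1.4 ] goal-frame [-0.21 -0.04  1.4 ] turn [-0.02 -0.01  0.09]
```

>>> send_rows(
  increments=[
    {"dx": -0.2, "dy": -0.04, "dz": 0, "ax": 0, "ay": 0, "az": 0.1, "grip": 0.3},
    {"dx": 0, "dy": 0, "dz": 0.4, "ax": 0, "ay": 0, "az": 0, "grip": 0.3},
    {"dx": 0, "dy": 0, "dz": 0.5, "ax": 0, "ay": 0, "az": 0, "grip": 0.3},
    {"dx": 0, "dy": 0, "dz": 0.4, "ax": 0, "ay": 0, "az": 0, "grip": 0.3},
    {"dx": 0, "dy": 0, "dz": 0.1, "ax": 0, "ay": 0, "az": 0, "grip": -0.1},
    {"dx": 0, "dy": 0, "dz": 0, "ax": 0, "ay": 0, "az": 0, "grip": -0.4},
    {"dx": 0, "dy": 0, "dz": 0, "ax": 0, "ay": 0, "az": 0, "grip": -0.6},
    {"dx": 0, "dy": 0, "dz": 0, "ax": 0, "ay": 0, "az": 0, "grip": -1},
    {"dx": 0, "dy": 0, "dz": 0, "ax": 0, "ay": 0, "az": 0, "grip": -1},
    {"dx": 0, "dy": 0, "dz": 0, "ax": 0, "ay": 0, "az": 0, "grip": -1},
  ],
  squeeze=60,
)

```text
time: 12.8
tcp_pos: [606.7, -26.2, 176.2]
tool_rot: [-2.113, -2.324, 0.002]
wrist_force: [-4.4, -1.4, 1.1]
grip_width: 14.7
grasp_force: 58.4
```

Run:
```python
from h import *
todo(post(0,174),YAW)
```

```text
t 12.8 tcp [606.7 -26.2 176.2] F [-4.4 -1.4  1.1] w 14.7 g 58.4
shift now-frame [0.01 0.   0.07] goal-frame [0.01 0.   0.07] turn [-0.01  0.01 -0.03]
```

The post is held (14.7 mm opening at 58 N). Now I'll swing the gate on a 120 mm arc about the hinge, turning the tool with it.

>>> send_rows(
  increments=[
    {"dx": 0.005, "dy": -0.2, "dz": 0, "ax": 0, "ay": 0, "az": 0.5, "grip": -1},
    {"dx": 0.005, "dy": -0.2, "dz": 0, "ax": 0, "ay": 0, "az": 0.5, "grip": -1},
    {"dx": 0.005, "dy": -0.2, "dz": 0, "ax": 0, "ay": 0, "az": 0.5, "grip": -1},
    {"dx": 0.005, "dy": -0.2, "dz": 0, "ax": 0, "ay": 0, "az": 0.5, "grip": -1},
    {"dx": 0.005, "dy": -0.2, "dz": 0, "ax": 0, "ay": 0, "az": 0.5, "grip": -1},
    {"dx": 0.005, "dy": -0.2, "dz": 0, "ax": 0, "ay": 0, "az": 0.5, "grip": -1},
    {"dx": 0.005, "dy": -0.2, "dz": 0, "ax": 0, "ay": 0, "az": 0.5, "grip": -1},
    {"dx": 0.005, "dy": -0.2, "dz": 0, "ax": 0, "ay": 0, "az": 0.5, "grip": -1},
    {"dx": 0.005, "dy": -0.2, "dz": 0, "ax": 0, "ay": 0, "az": 0.5, "grip": -1},
    {"dx": 0.005, "dy": -0.2, "dz": 0, "ax": 0, "ay": 0, "az": 0.5, "grip": -1},
  ],
)

```text
time: 13.63
tcp_pos: [548.6, -18.8, 176.2]
tool_rot: [2.621, 1.725, -0.003]
wrist_force: [-1.5, -10.0, -1.8]
grip_width: 14.6
grasp_force: 58.8
```

Run:
```python
from h import *
todo(post(.5,176),YAW-.5)
```

```text
t 13.6333 tcp [548.6 -18.8 176.2] F [ -1.5 -10.   -1.8] w 14.6 g 58.8
shift now-frame [ 0.05 -0.04  0.01] goal-frame [ 0.05 -0.04  0.01] turn [ 0.02  0.03 -0.05]
```

>>> send_rows(
  increments=[
    {"dx": -0.005, "dy": -0.2, "dz": 0, "ax": 0, "ay": 0, "az": 0.5, "grip": -1},
    {"dx": -0.005, "dy": -0.2, "dz": 0, "ax": 0, "ay": 0, "az": 0.5, "grip": -1},
    {"dx": 0, "dy": -0.2, "dz": 0, "ax": 0, "ay": 0, "az": 0.5, "grip": -1},
    {"dx": 0, "dy": -0.2, "dz": 0, "ax": 0, "ay": 0, "az": 0.5, "grip": -1},
    {"dx": 0, "dy": -0.2, "dz": 0, "ax": 0, "ay": 0, "az": 0.5, "grip": -1},
    {"dx": 0.005, "dy": -0.2, "dz": 0, "ax": 0, "ay": 0, "az": 0.5, "grip": -1},
    {"dx": 0.005, "dy": -0.2, "dz": 0, "ax": 0, "ay": 0, "az": 0.5, "grip": -1},
    {"dx": 0.005, "dy": -0.2, "dz": 0, "ax": 0, "ay": 0, "az": 0.5, "grip": -1},
    {"dx": 0.005, "dy": -0.2, "dz": 0, "ax": 0, "ay": 0, "az": 0.5, "grip": -1},
    {"dx": 0.005, "dy": -0.2, "dz": 0, "ax": 0, "ay": 0, "az": 0.5, "grip": -1},
  ],
)

```text
time: 14.47
tcp_pos: [499.3, 16.9, 176.1]
tool_rot: [2.968, 1.023, -0.007]
wrist_force: [-9.3, -8.8, 3.6]
grip_width: 14.5
grasp_force: 59.5
```

Run:
```python
from h import *
todo(post(1.0,176),YAW-1.0)
```

```text
t 14.4667 tcp [499.3  16.9 176.1] F [-9.3 -8.8  3.6] w 14.5 g 59.5
shift now-frame [ 0.09 -0.02  0.  ] goal-frame [ 0.09 -0.02  0.  ] turn [ 0.    0.05 -0.05]
```

>>> send_rows(
  increments=[
    {"dx": -0.01, "dy": -0.23, "dz": 0, "ax": 0, "ay": 0, "az": 0.57, "grip": -1},
    {"dx": -0.01, "dy": -0.23, "dz": 0, "ax": 0, "ay": 0, "az": 0.57, "grip": -1},
    {"dx": -0.01, "dy": -0.23, "dz": 0, "ax": 0, "ay": 0, "az": 0.57, "grip": -1},
    {"dx": 0, "dy": -0.23, "dz": 0, "ax": 0, "ay": 0, "az": 0.57, "grip": -1},
    {"dx": 0, "dy": -0.23, "dz": 0, "ax": 0, "ay": 0, "az": 0.57, "grip": -1},
    {"dx": 0, "dy": -0.23, "dz": 0, "ax": 0, "ay": 0, "az": 0.57, "grip": -1},
    {"dx": 0.005, "dy": -0.23, "dz": 0, "ax": 0, "ay": 0, "az": 0.57, "grip": -1},
    {"dx": 0.005, "dy": -0.23, "dz": 0, "ax": 0, "ay": 0, "az": 0.57, "grip": -1},
    {"dx": 0.005, "dy": -0.23, "dz": 0, "ax": 0, "ay": 0, "az": 0.57, "grip": -1},
    {"dx": 0.005, "dy": -0.22, "dz": 0, "ax": 0, "ay": 0, "az": 0.57, "grip": -1},
  ],
)

```text
time: 15.3
tcp_pos: [472.2, 80.3, 176.1]
tool_rot: [3.137, 0.147, -0.005]
wrist_force: [-9.1, -3.1, 4.0]
grip_width: 14.2
grasp_force: 59.6
```

>>> send_rows(
  increments=[
    {"dx": 0, "dy": 0, "dz": 0, "ax": 0, "ay": 0, "az": 0, "grip": -1},
    {"dx": 0, "dy": 0, "dz": 0, "ax": 0, "ay": 0, "az": 0, "grip": -1},
    {"dx": 0, "dy": 0, "dz": 0, "ax": 0, "ay": 0, "az": 0, "grip": -1},
    {"dx": 0, "dy": 0, "dz": 0, "ax": 0, "ay": 0, "az": 0, "grip": -1},
    {"dx": 0, "dy": 0, "dz": 0, "ax": 0, "ay": 0, "az": 0, "grip": -1},
    {"dx": 0, "dy": 0, "dz": 0, "ax": 0, "ay": 0, "az": 0, "grip": -1},
    {"dx": 0, "dy": 0, "dz": 0, "ax": 0, "ay": 0, "az": 0, "grip": -1},
    {"dx": 0, "dy": 0, "dz": 0, "ax": 0, "ay": 0, "az": 0, "grip": -1},
    {"dx": 0, "dy": 0, "dz": 0, "ax": 0, "ay": 0, "az": 0, "grip": -1},
    {"dx": 0, "dy": 0, "dz": 0, "ax": 0, "ay": 0, "az": 0, "grip": -1},
  ],
)

```text
time: 16.13
tcp_pos: [472.2, 80.1, 176.1]
tool_rot: [3.137, 0.151, -0.006]
wrist_force: [-8.6, -2.3, 5.4]
grip_width: 14.7
grasp_force: 59.7
```

Run:
```python
from h import *
todo(post(1.57,176),YAW-1.57)
s=r.sense();d=s["tcp_pos"]-H;print("theta",YAW-np.pi/2-np.arctan2(d[1],d[0]),np.hypot(d[0],d[1]),np.abs(s["dq"]).max())
p,d=r.camera("scene");q,_=r.camera("top")
a=cv2.resize(p[120:330,190:480,::-1],(520,377));b=cv2.resize(q[100:240,190:400,::-1],(520,347)[:2] if 0 else (520,347))
cv2.imwrite("pics/end3.png",cv2.resize(np.vstack([a,b]),(430,599)))
```

```text
t 16.1333 tcp [472.2  80.1 176.1] F [-8.6 -2.3  5.4] w 14.7 g 59.7
shift now-frame [ 0.12 -0.04  0.  ] goal-frame [ 0.12 -0.04  0.  ] turn [ 0.    0.04 -0.02]
theta 1.5611848207413714 123.62749834121952 0.002254675250499905
```

View pics/end3.png

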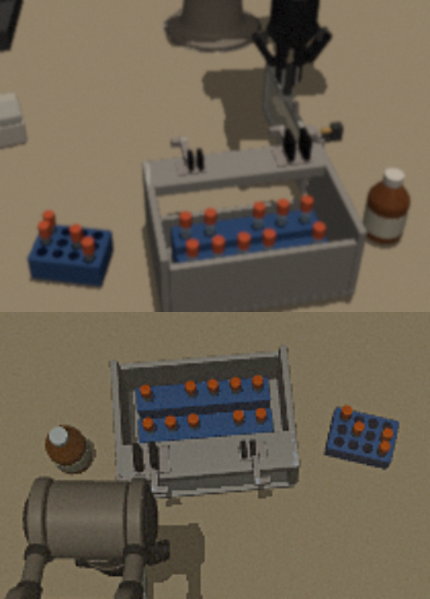

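The views show the gate standing straight out, held by its post at (290,90) in the scene part. Both catches are squeezed, and the bottle and tube block are where they were. The arm is still, so I'm handing in.

```bash
python3 -c "
from bench import r
print(r.sign_off())"
```

```text
the job is handed in; nothing more can be done
None
```

I handed the job in at about 16 s: the small catch then the large one look fully home in the camera views, and the gripper is still holding the gate by its post, at rest at about 1.56 rad; the tube block and bottle look untouched, and the arm never went near the tip box.

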